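# Stand the slumped cartons back up

## Task

Two tall thin food cartons have slumped against the two ends of the low tea carton that lies between them. With the fingertips, push each one back upright, so that both stand by themselves flat on their feet about where their feet are now and lean on nothing. Only push them, gently: do not pinch or lift them, do not knock them over, and leave the tea carton, salt shaker, garlic and striped mug where they are.

Things in the scene. Friction and masses are not known exactly. Their poses are not given: they have to be found in the camera images.
- carton_left: tall thin carton at the tea carton's own +y end, 35 (own x) x 100 (own y) x 124 (own z) mm, 0.2 kg. Origin: underside centre; own z up the carton. Starts leaning 0.54 rad from upright, its +x side towards the tea carton: it stands on the lower edge of that side, 40 mm off the tea carton's end, its upper edge overhangs the tea carton, 106 mm up. Tipped back below 0.27 rad it drops upright.
- carton_right: tall thin carton at the tea carton's own -y end, 35 (own x) x 100 (own y) x 124 (own z) mm, 0.2 kg. Origin: underside centre; own z up the carton. Starts leaning 0.61 rad from upright, its +x side towards the tea carton: it stands on the lower edge of that side, 47 mm off the tea carton's end, its upper edge overhangs the tea carton, 102 mm up. Tipped back below 0.27 rad it drops upright.
- tea_carton: low tea carton lying between the two tall ones, 65 (own x) x 127 (own y) x 70 (own z) mm, 0.4 kg, loose. Origin: centre of its underside, on the worktop; own z up; the tall cartons lean against its two ends (own +y and -y).
- salt: salt shaker, 44 mm across, 90 mm high, upright, on the robot's side of the tea carton; origin at the centre of its underside; to be left alone
- garlic_bulb: garlic bulb, about 50 mm, on the far side of the tea carton; origin at the centre of its underside; to be left alone
- striped_mug: striped mug, 86 mm across, 97 mm high, at the right; origin at the centre of its underside; to be left alone

How it is judged:
At the end, for the whole second after the job is handed in: Both tall cartons stand upright (within 0.05 rad) with their undersides on the worktop (centre below 5 mm), within 50 mm of where they were, not touching the tea carton; the tea carton is within 20 mm and the salt shaker, garlic and mug are within 30 mm of where they stood (angle between each of carton_left, carton_right's own z axis and vertical below 0.05 rad and height (world z) of each of carton_left, carton_right below 0.005 m and distance of each of carton_left, carton_right from where it was at the start of the episode below 0.05 m and contact force between each of carton_left, carton_right and tea_carton below 0.05 N and distance of tea_carton from where it was at the start of the episode below 0.02 m and distance of each of salt, garlic_bulb, striped_mug from where it was at the start of the episode below 0.03 m).
It fails at once if a tall carton is lifted (its underside centre over 28 mm up) (height (world z) of any of carton_left, carton_right above 0.028 m).
It fails at once if a tall carton is knocked flat (leaning more than 57 degrees) (angle between any of carton_left, carton_right's own z axis and vertical above 1 rad).
It fails at once if a tall carton is squeezed or rammed (over 15 N from the fingers) (contact force between the fingers and carton_left above 15 N or contact force between the fingers and carton_right above 15 N).
It fails at once if the tea carton is shifted more than 20 mm (distance of tea_carton from where it was at the start of the episode above 0.02 m).
It fails at once if a bystander is shifted more than 30 mm (distance of any of salt, garlic_bulb, striped_mug from where it was at the start of the episode above 0.03 m).
It also fails if it takes over 38 s, if anything falls off the work surface, if the arm or the gripper's body presses on something with over 40 N, if the wrist force passes 120 N, or if a joint passes its speed limit or range.

## Robot

A 6-joint arm with a two-finger parallel gripper is mounted at the origin on a cart in front of the work surface, level with it; the furniture and walls round the work are solid. World frame = base frame: x ahead of the robot, y to its left, z up, the work surface at z = 0. Lengths are in m, angles in rad, forces in N, time in s.
With the tool pointing down it reaches from about 0.35 to 0.775 m from the base axis. Payload 5.5 kg.
Tool frame: the origin (TCP) lies between the finger pads; the fingertips stand arm.tcp_to_tips ahead of it and the grasp point (between the pads) is the TCP (arm.tcp_to_tips is the distance from the TCP to the fingertips, in m); z points along the fingers, y is the line along which they close (so a half turn about z gives the same grasp; the last joint's range is limited). The gripper opens to 85 mm and grips with 20 to 120 N. Pads are 22 mm wide; open, the fingers measure 114 mm over their backs; the gripper's body (76 mm by 85 mm) begins 54 mm behind the grasp point. The pads swing forward as they close: fully open they stand 13 mm farther back than shut.
Start: joints at [-1.291, 0.313, 0.046, 1.304, 0, 1.431], TCP at [0.234, -0.525, 0.25] pointing down, gripper open.
Joint ranges: [-2.76, 2.76], [-0.86, 1.69], [-1.03, 1.26], [-2.2, 2.34], [-1.47, 1.5], [-3.14, 3.14]. Speed limits (rad/s): [2.57, 2.57, 3.14, 3.14, 3.14, 3.14].

## Interface

Orientations are given as a unit quaternion [x, y, z, w].
In Python, from workcell import arm gives the robot as it stands.
- The arm moves only by the tool shift_gripper, called after "Call:" as name(argument=value, ...) on one line, values as JSON. Schema: {"type":"object","properties":{"segments":{"type":"string"},"grip_force":{"type":"number"},"only":{"type":"string"},"quiet":{"type":"boolean"},"lines":{"type":"string"}},"required":["segments"],"additionalProperties":false}. segments is a string of 1 to 5 rows, parted by semicolons, with the numbers parted by commas; each row has 7 numbers: the finger opening in m, then dx, dy, dz in units of 50 mm, then a rotation vector rx, ry, rz in rad; each row is the pose to reach, as a shift and turn from the pose commanded when the call began, along the tool's axes at that moment; what a row does not reach only later rows make up. A row lasts 1/8 s, in which the tool goes at most 0.0625 m and 0.188 rad, less where a joint would pass 70% of its speed; a pose out of reach is approached as far as the arm can. The fingers move at their own pace and stop on an object; grip_force is the grip in N (left out, the last holds). Time passes only in rows, so rows that do not move let the fingers close. The tool returns the time, the measured TCP pose, the force, the opening and the grip force at its end. only (a regular expression) keeps the lines of the reply that match it, lines (a string "A,B") keeps lines A to B, and quiet returns only ok. Input that does not fit is refused with a message, and nothing moves.
- arm.sense(): the state, without advancing time (a new reading comes with each control period).
- arm.grab_frame(name): name is "scene" or "top" or "wrist"; returns a dict with "color" (420x560x3 uint8, red, green, blue), "fx", "fy", "cx", "cy" (pixels), "pose" (4x4, takes a point from camera to world coordinates). Camera axes: x right, y up, looking along -z (the intrinsics and any distortion apply to the point x, -y, -z); pixel columns grow to the right and rows downward; lengths in m; the calibration is good to about 2 mm. The wrist camera is an equidistant fisheye: a pixel r from the principal point sees the ray r / f radians off the axis. A picture is of the moment at which its call begins. There is no depth.
- arm.job_done(): hands the job in; it is judged then, once.
The state is a dict: "t": time; "q": joint angles; "qvel": joint speeds; "joint_torque": joint torques, N m; "position": TCP position; "tcp_rot": TCP orientation; "ft_force": force on the tool from outside, world axes, zero at the start; "torque": the same for the moment, N m; "gripper_width": finger opening in m; "grasp_force": force on a finger pad.
Only numpy, scipy, OpenCV 4.12 (cv2) and the standard library are available. Lean on these libraries where they do the work, as an engineer would, in place of code of your own. Each camera call takes 0.05 s, during which the arm holds its last target. There are 200 camera calls.

## Working session

There is one attempt and no reset: what is moved stays moved. The work goes in short steps, Python scripts to look and compute and a tool call to move; the robot and the scene stay as the last step left them, time stands still between calls to the robot, and variables do not carry over. Pictures are saved under pics/ and viewed, at most 11 in all, crops included, and the job is handed in when it is done.

```bash
ls; mkdir -p pics; python3 - <<'E'
from workcell import arm
import cv2,numpy as np
for n in("scene","top"):
    f=arm.grab_frame(n);cv2.imwrite(f"pics/{n}0.png",f["color"][:,:,::-1]);print(n,f["fx"],f["fy"],f["cx"],f["cy"],[k for k in f]);print(np.round(f["pose"],4))
s=arm.sense();print(s["t"],s["position"],s["tcp_rot"],arm.tcp_to_tips,s["ft_force"])
E
```

```text
pics
workcell.py
scene 543.3773665729518 543.3773665729518 276.885048132378 211.4214582338369 ['color', 'fx', 'fy', 'cx', 'cy', 'pose']
[[-0.9631  0.1971 -0.1834  0.1597]
 [-0.2692 -0.7017  0.6597  1.0782]
 [ 0.0014  0.6847  0.7288  1.3077]
 [ 0.      0.      0.      1.    ]]
top 437.77308207739406 437.77308207739406 279.7473981449558 211.96674553312963 ['color', 'fx', 'fy', 'cx', 'cy', 'pose']
[[ 0.0162  0.9977 -0.0656  0.4246]
 [-0.9995  0.0143 -0.0296 -0.059 ]
 [-0.0286  0.0661  0.9974  1.101 ]
 [ 0.      0.      0.      1.    ]]
0.1 [ 0.23422911 -0.52465971  0.2494865 ] [ 9.78048491e-01  2.08375744e-01 -5.65703869e-05 -8.33677258e-04] 0.019 [-0.15595844 -0.408385    0.00743017]
```

View pics/scene0.png

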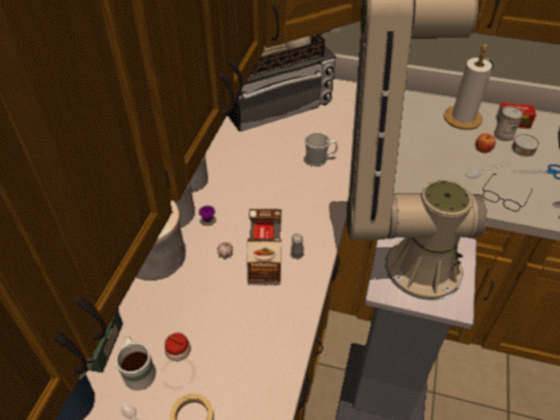

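View pics/top0.png

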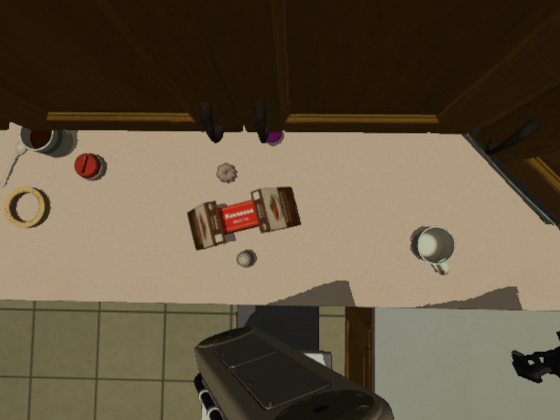

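The scene view shows the cartons round (264,245). In the top view the left carton is at about (206,225), the right at (277,208), the tea between at (238,216), the salt at (246,258), the garlic at (227,172) and the mug at (435,245). I'll zoom in next.

```bash
python3 - <<'E'
import cv2,numpy as np
a=cv2.imread("pics/top0.png")[150:280,170:320];b=cv2.imread("pics/scene0.png")[195:295,205:325]
a=cv2.resize(a,None,fx=5,fy=4.6,interpolation=2)[:, :]
a=cv2.resize(cv2.imread("pics/top0.png")[175:275,180:310],(780,600),interpolation=2)
b=cv2.resize(b,(720,600),interpolation=2)
cv2.imwrite("pics/a.png",a);cv2.imwrite("pics/b.png",b)
E
```

```text
(no output)
```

View pics/a.png

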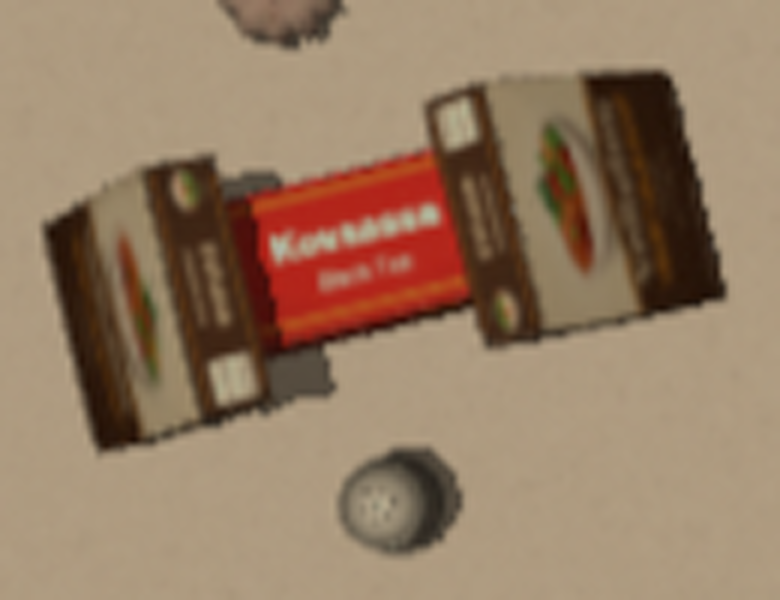

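View pics/b.png

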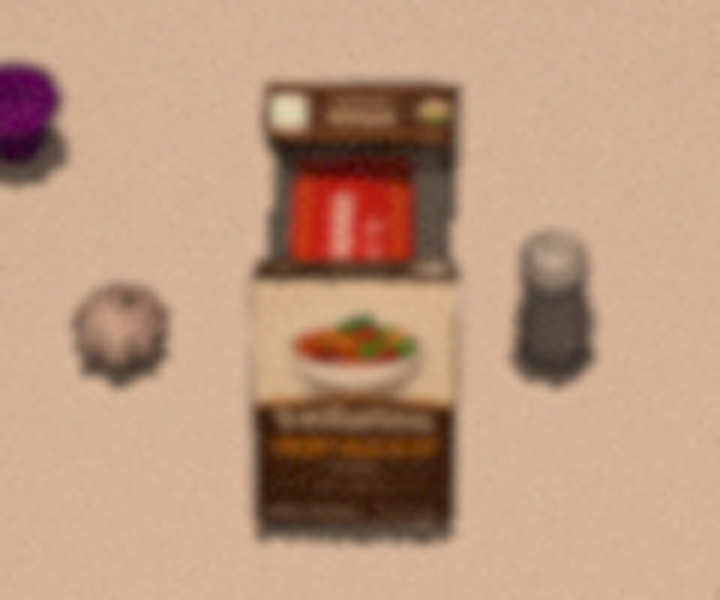

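The zoomed views give clear carton corners: the top view shows the inner top edges and the lower outer edges, and the scene view shows the left carton's outer face and the right carton's top strip. I'll cast rays from these corners.

```bash
cat > cal.py <<'E'
import numpy as np,cv2
T=np.array([[0.0162,0.9977,-0.0656,0.4246],[-0.9995,0.0143,-0.0296,-0.059],[-0.0286,0.0661,0.9974,1.101]])
S=np.array([[-0.9631,0.1971,-0.1834,0.1597],[-0.2692,-0.7017,0.6597,1.0782],[0.0014,0.6847,0.7288,1.3077]])
TI=(437.773,279.747,211.967);SI=(543.377,276.885,211.421)
def ray(M,I,p):
    d=M[:,:3]@np.array([(p[0]-I[1])/I[0],-(p[1]-I[2])/I[0],-1]);return M[:,3],d
def plane(M,I,p,z):
    o,d=ray(M,I,p);return o+d*(z-o[2])/d[2]
def tri(pt,ps):
    o,d=ray(T,TI,pt);o2,d2=ray(S,SI,ps);x=np.linalg.lstsq(np.c_[d,-d2],o2-o,rcond=None)[0]
    a,b=o+d*x[0],o2+d2*x[1];return (a+b)/2,np.linalg.norm(a-b)
ta=lambda u,v:(u/6+180-.4,v/6+175-.4)
sb=lambda u,v:(u/6+205-.4,v/6+195-.4)
E
python3 - <<'E'
from cal import *
np.set_printoptions(precision=4,suppress=True)
print("tri, check height")
for n,a,b in[("L lowout far",ta(43,222),sb(255,538)),("L lowout near",ta(100,450),sb(450,538)),
 ("L upout far",ta(143,172),sb(252,275)),("L upout near",ta(206,420),sb(458,275)),
 ("R upin far",ta(427,100),sb(270,138)),("R upin near",ta(487,347),sb(456,138)),
 ("R upout far",ta(485,85),sb(268,86)),("R upout near",ta(542,335),sb(460,86))]:print(n,*tri(a,b))
print("planes")
for n,a,z in[("L lowout far",ta(43,222),.018),("L lowout near",ta(100,450),.018),("L upin far",ta(212,155),.106),("L upin near",ta(268,400),.106),("L upout far",ta(143,172),.124),("L upout near",ta(206,420),.124),
("R upin far",ta(427,100),.102),("R upin near",ta(487,347),.102),("R upout far",ta(485,85),.122),("R upout near",ta(542,335),.122),("R lowout far",ta(668,72),.02),("R lowout near",ta(725,297),.02),
("tea far",ta(425,150),.07),("tea far2",ta(250,192),.07),("tea near",ta(470,303),.07),("tea near2",ta(285,348),.07),("salt",ta(375,500),.09),("garlic",ta(285,5),.025)]:print(n,plane(T,TI,a,z))
E
```

```text
tri, check height
L lowout far [0.4927 0.207  0.0096] 0.0024868650562194
L lowout near [0.3998 0.1808 0.0091] 0.0013875479246152195
L upout far [0.5073 0.1418 0.1276] 0.0032732602691038963
L upout near [0.4144 0.1156 0.1276] 0.001553054982350571
R upin far [0.5353 0.0374 0.1062] 0.0025331564415981933
R upin near [0.4435 0.013  0.1074] 0.0014639113721570361
R upout far [0.5414 0.0147 0.1189] 0.0006663498398952538
R upout near [ 0.4477 -0.0086  0.1221] 0.0008852734622811926
planes
L lowout far [0.4934 0.2053 0.018 ]
L lowout near [0.3994 0.1787 0.018 ]
L upin far [0.5144 0.1196 0.106 ]
L upin near [0.4214 0.0958 0.106 ]
L upout far [0.506  0.1422 0.124 ]
L upout near [0.4136 0.116  0.124 ]
R upin far [0.537  0.0381 0.102 ]
R upin near [0.4428 0.0132 0.102 ]
R upout far [0.5407 0.0144 0.122 ]
R upout near [ 0.4473 -0.0087  0.122 ]
R lowout far [ 0.5592 -0.0537  0.02  ]
R lowout near [ 0.4664 -0.0785  0.02  ]
tea far [0.5208 0.0416 0.07  ]
tea far2 [0.5032 0.1106 0.07  ]
tea near [0.4606 0.0226 0.07  ]
tea near2 [0.4418 0.0952 0.07  ]
salt [0.3837 0.0561 0.09  ]
garlic [0.5845 0.1054 0.025 ]
```

Triangulation agrees with the stated sizes: the lean edges come out at 106–128 mm high, and the feet are 211 mm apart against an expected 214 mm. The tea axis lies 14.7° off +y, and there is an 85 mm gap between the inner top edges, centred at about (0.480, 0.067). I'll lower the fingers into this gap with the closing line across the cartons, then push each way.

Careful with the scale: shifts go in units of 50 mm. That gives: -0.21 m is -4.2, 0.23 m is 4.6.

```bash
cat > goto.py <<'E'
import sys,numpy as np
from scipy.spatial.transform import Rotation as R
from workcell import arm
# args: s v z of TCP along tea axis u / across v -> shift, turn in tool axes
s,v,z=map(float,sys.argv[1:4]);a=np.radians(14.7)
u=np.array([-np.sin(a),np.cos(a),0]);w=np.array([np.cos(a),np.sin(a),0])
st=arm.sense();q=R.from_quat(st["tcp_rot"])
p=s*u+v*w+[0,0,z]
y=w;zz=np.array([0,0,-1.]);G=R.from_matrix(np.c_[np.cross(y,zz),y,zz])
P=st["position"]
print("t",round(st["t"],2),"now s,v,z",np.round([P@u,P@w,P[2]],4),"shift",np.round(q.inv().apply(p-P),4),"turn",np.round((q.inv()*G).as_rotvec(),3),"F",np.round(st["ft_force"],2),"w",round(st["gripper_width"],3),arm.tcp_to_tips)
E
```

Call:
shift_gripper(segments="0.04,1,-0.8,0,0,0,-0.14;0.04,2,-1.6,0,0,0,-0.28;0.04,3,-2.4,0,0,0,-0.42;0.04,3.8,-3.2,0,0,0,-0.56;0.04,4.6,-4.2,0,0,0,-0.7", grip_force=20)

```text
t: 0.72
position: [0.3589, -0.2393, 0.25]
tcp_rot: [0.846, 0.533, 0.0, -0.0]
ft_force: [1.2, -0.1, 0.8]
gripper_width: 0.04
grasp_force: 0.0
```

```bash
python3 goto.py -.057 .481 .25
```

```text
t 0.72 now s,v,z [-0.3225  0.2864  0.25  ] shift [ 3.283e-01 -2.330e-02  1.000e-04] turn [ 0.    -0.    -0.703] F [ 1.21 -0.08  0.79] w 0.04 0.019
```

Call:
shift_gripper(segments="0.04,1.2,-0.1,0,0,0,-0.14;0.04,2.4,-0.2,0,0,0,-0.28;0.04,3.6,-0.3,0,0,0,-0.42;0.04,4.8,-0.4,0,0,0,-0.56;0.04,6,-0.46,0,0,0,-0.7")

```text
t: 1.35
position: [0.4686, 0.0409, 0.2502]
tcp_rot: [0.612, 0.791, -0.0, 0.0]
ft_force: [0.8, -1.3, -0.7]
gripper_width: 0.0403
grasp_force: 0.0
```

Call:
shift_gripper(segments="0.04,0.4,0.4,0,0,0,0;0.04,0.4,0.4,0,0,0,0")

```text
t: 1.6
position: [0.4832, 0.0649, 0.2497]
tcp_rot: [0.612, 0.791, -0.0, -0.0]
ft_force: [-0.5, -0.7, 0.3]
gripper_width: 0.04
grasp_force: 0.0
```

```bash
python3 goto.py -.057 .481 .15
```

```text
t 1.6 now s,v,z [-0.0598  0.4838  0.2497] shift [ 0.0028 -0.0028  0.0997] turn [-0.001 -0.    -0.004] F [-0.49 -0.73  0.29] w 0.04 0.019
```

Call:
shift_gripper(segments="0.04,0.04,-0.06,0.6,0,0,0;0.04,0.06,-0.06,1.2,0,0,0;0.04,0.06,-0.06,2,0,0,0;0.04,0.06,-0.06,2,0,0,0")

```text
t: 2.1
position: [0.4761, 0.0644, 0.1477]
tcp_rot: [0.614, 0.789, -0.002, -0.003]
ft_force: [0.0, -0.4, 0.1]
gripper_width: 0.04
grasp_force: 0.0
```

```bash
python3 - <<'E'
from workcell import arm
import cv2
f=arm.grab_frame("wrist");cv2.imwrite("pics/w1.png",f["color"][:,:,::-1])
E
```

```text
(no output)
```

View pics/w1.png

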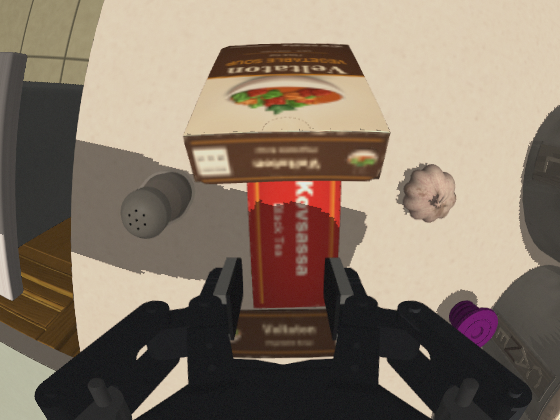

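The wrist view shows the open fingers (pads at about (230,290) and (332,290)) above the red tea carton. They sit between the left carton's edge (row 180) and the right's (row 310), so the gap is clear and I can descend.

Call:
shift_gripper(segments="0.04,0,0,0.24,0,0,0;0.04,0,0,0.48,0,0,0;0.04,0,0,0.72,0,0,0;0.04,0,0,0.92,0,0,0;0.04,0,0,0.92,0,0,0")

```text
t: 2.78
position: [0.4785, 0.0655, 0.1033]
tcp_rot: [0.614, 0.789, -0.001, -0.001]
ft_force: [0.6, -0.3, 1.2]
gripper_width: 0.04
grasp_force: 0.0
```

```bash
python3 goto.py -.02 .481 .103
```

```text
t 2.77 now s,v,z [-0.0581  0.4794  0.1033] shift [0.0381 0.0013 0.0003] turn [-0.002 -0.    -0.007] F [ 0.57 -0.28  1.15] w 0.04 0.019
```

Call:
shift_gripper(segments="0.04,0.2,0.02,0,0,0,0;0.04,0.4,0.02,0,0,0,0;0.04,0.52,0.02,0,0,0,0;0.04,0.6,0.02,0,0,0,0;0.04,0.68,0.02,0,0,0,0")

```text
t: 3.4
position: [0.472, 0.0989, 0.1044]
tcp_rot: [0.614, 0.789, 0.0, 0.0]
ft_force: [0.3, -0.3, 0.7]
gripper_width: 0.0401
grasp_force: 0.2
```

Call:
shift_gripper(segments="0.04,0.06,0,0,0,0,0;0.04,0.12,0,0,0,0,0;0.04,0.18,0,0,0,0,0;0.04,0.24,0,0,0,0,0;0.04,0.3,0,0,0,0,0")

```text
t: 4.03
position: [0.4681, 0.1133, 0.1043]
tcp_rot: [0.614, 0.789, -0.0, 0.0]
ft_force: [-0.3, 0.4, -0.1]
gripper_width: 0.0398
grasp_force: 0.1
```

```bash
python3 goto.py -.02 .481 .103
python3 - <<'E'
from workcell import arm
import cv2
f=arm.grab_frame("wrist");cv2.imwrite("pics/w2.png",f["color"][:,:,::-1])
E
```

```text
t 4.03 now s,v,z [-0.0092  0.4816  0.1043] shift [-0.0108 -0.0005  0.0013] turn [-0.     0.    -0.008] F [-0.3   0.41 -0.14] w 0.04 0.019
```

View pics/w2.png

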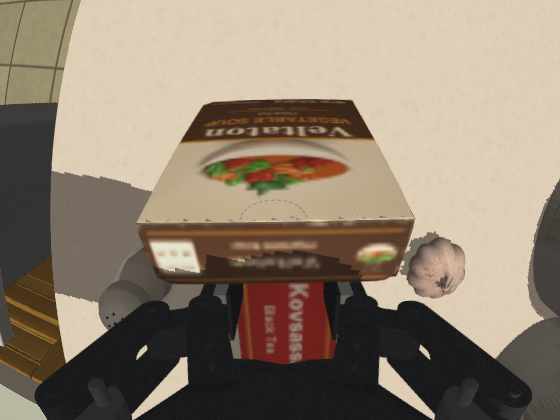

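The fingers are now against the left carton's top inner edge (row ~278), and the carton is not yawed. I'll continue slowly.

Call:
shift_gripper(segments="0.04,0.06,0,0,0,0,0;0.04,0.12,0,0,0,0,0;0.04,0.18,0,0,0,0,0;0.04,0.22,0,0,0,0,0;0.04,0.26,0,0,0,0,0")

```text
t: 4.7
position: [0.4649, 0.1259, 0.1043]
tcp_rot: [0.614, 0.789, -0.0, 0.0]
ft_force: [0.2, 0.6, 0.2]
gripper_width: 0.0397
grasp_force: 0.0
```

```bash
python3 - <<'E'
from workcell import arm
import cv2,numpy as np
a=arm.grab_frame("wrist")["color"];b=arm.grab_frame("top")["color"]
b=cv2.resize(b[165:285,170:330],(560,420),interpolation=2)
cv2.imwrite("pics/w3.png",cv2.resize(np.vstack([a,b]),(400,600))[:,:,::-1])
E
```

```text
(no output)
```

View pics/w3.png

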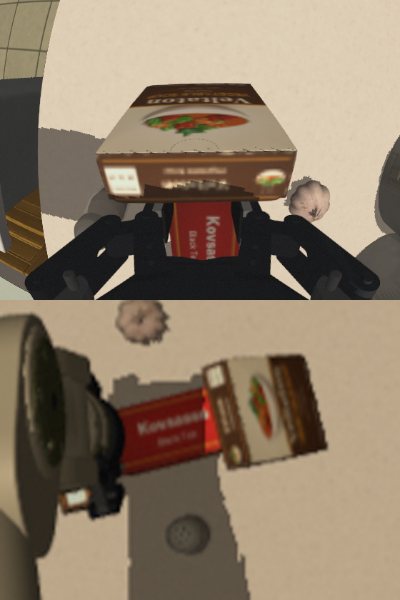

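The left carton's face is foreshortening (front edge now at row ~153 of the wrist half), so it is tipping up. The tea and right carton are unmoved.

Call:
shift_gripper(segments="0.04,0.04,0,0,0,0,0;0.04,0.08,0,0,0,0,0;0.04,0.12,0,0,0,0,0;0.04,0.16,0,0,0,0,0;0.04,0.2,0,0,0,0,0")

```text
t: 5.42
position: [0.4625, 0.1356, 0.1043]
tcp_rot: [0.614, 0.789, 0.0, 0.0]
ft_force: [0.2, -1.1, 0.2]
gripper_width: 0.04
grasp_force: 0.0
```

Call:
shift_gripper(segments="0.04,0,0,0,0,0,0;0.04,0,0,0,0,0,0;0.04,0,0,0,0,0,0")

```text
t: 5.8
position: [0.4625, 0.1354, 0.1043]
tcp_rot: [0.614, 0.789, -0.0, 0.0]
ft_force: [-0.6, 0.1, 0.3]
gripper_width: 0.0403
grasp_force: 0.0
```

```bash
python3 goto.py -.057 .481 .103
python3 - <<'E'
from workcell import arm
import cv2,numpy as np
a=arm.grab_frame("wrist")["color"]
cv2.imwrite("pics/w4.png",a[:,:,::-1])
E
```

```text
t 5.8 now s,v,z [0.0136 0.4818 0.1043] shift [-0.0706 -0.0002  0.0013] turn [ 0.     0.    -0.008] F [-0.57  0.11  0.26] w 0.04 0.019
```

View pics/w4.png

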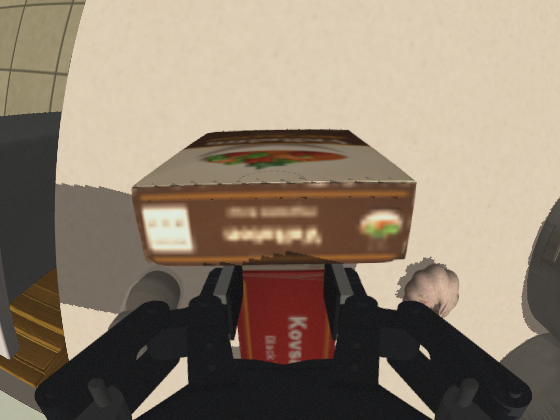

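```bash
cat > wr.py <<'E'
import numpy as np
from workcell import arm
a=np.radians(14.7);u=np.array([-np.sin(a),np.cos(a),0]);w=np.array([np.cos(a),np.sin(a),0])
def wray(f,px):
    d=np.array([px[0]-f["cx"],px[1]-f["cy"]]);r=np.hypot(*d);th=r/f["fx"];n=d/r*np.sin(th)
    return f["pose"][:3,3],f["pose"][:3,:3]@np.array([n[0],-n[1],-np.cos(th)])
def hit(f,px,z):
    o,d=wray(f,px);p=o+d*(z-o[2])/d[2];return np.round([p@u,p@w,z],4)
E
python3 - <<'E'
from wr import *
f=arm.grab_frame("wrist");P=f["pose"][:3,3];print("cam s,v,z",P@u,P@w,P[2])
print("inner top",[hit(f,(275,262),z) for z in(.118,.124)],"outer top",[hit(f,(275,185),z) for z in(.124,.129)],"bottom outer",[hit(f,(275,131),z) for z in(0,.01)])
print("ends",hit(f,(133,187),.124),hit(f,(414,184),.124),"tea",hit(f,(285,272),.07))
E
```

```text
cam s,v,z 0.08948181771530112 0.4825643937799901 0.22801969829136054
inner top [array([0.036 , 0.4792, 0.118 ]), array([0.0389, 0.4794, 0.124 ])] outer top [array([0.0667, 0.4799, 0.124 ]), array([0.0678, 0.48  , 0.129 ])] bottom outer [array([0.0782, 0.4771, 0.    ]), array([0.0787, 0.4774, 0.01  ])]
ends [0.0671 0.4296 0.124 ] [0.0672 0.5277 0.124 ] tea [0.0065 0.4831 0.07  ]
```

By the wrist rays, the left carton's inner top edge is ahead of the fingers (s≈0.038 against 0.025), so it has passed balance. I'll back off to the gap centre and check it.

Call:
shift_gripper(segments="0.04,-0.3,0,0,0,0,0;0.04,-0.6,0,0,0,0,0;0.04,-0.9,0,0,0,0,0;0.04,-1.2,0,0,0,0,0;0.04,-1.4,0,0,0,0,0")

```text
t: 6.52
position: [0.4801, 0.0663, 0.1043]
tcp_rot: [0.614, 0.789, -0.0, 0.0]
ft_force: [-0.3, -0.5, 0.3]
gripper_width: 0.0396
grasp_force: 0.0
```

```bash
python3 - <<'E'
from workcell import arm
import cv2,numpy as np
a=arm.grab_frame("wrist")["color"];b=arm.grab_frame("scene")["color"]
b=cv2.resize(b[190:296,190:331],(560,420),interpolation=2)
cv2.imwrite("pics/w5.png",cv2.resize(np.vstack([a,b]),(400,600))[:,:,::-1])
E
python3 goto.py -.09 .481 .103
```

```text
t 6.62 now s,v,z [-0.0576  0.4813  0.1043] shift [-0.0324  0.      0.0013] turn [ 0.     0.    -0.009] F [0.16 0.72 0.18] w 0.04 0.019
```

View pics/w5.png

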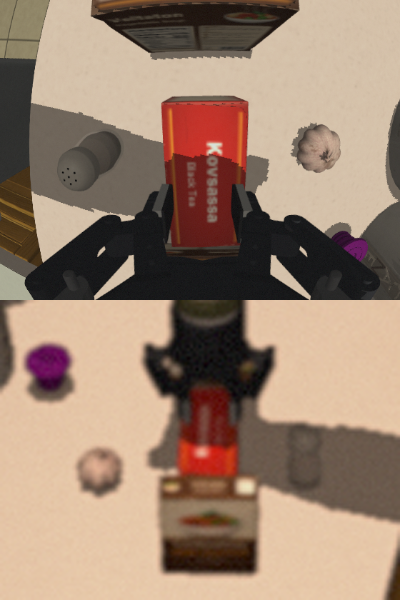

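The left carton now stands upright on its foot (bottom edge visible at rows 50–55 of the wrist half), with a clear gap to the tea carton. Next is the right one.

Call:
shift_gripper(segments="0.04,-0.2,0,0.06,0,0,0;0.04,-0.36,0,0.06,0,0,0;0.04,-0.48,0,0.06,0,0,0;0.04,-0.56,0,0.06,0,0,0;0.04,-0.64,0,0.06,0,0,0")

```text
t: 7.25
position: [0.4877, 0.0365, 0.1013]
tcp_rot: [0.614, 0.79, 0.0, -0.0]
ft_force: [-0.3, 0.9, -0.5]
gripper_width: 0.04
grasp_force: 0.3
```

Call:
shift_gripper(segments="0.04,-0.06,0,0,0,0,0;0.04,-0.12,0,0,0,0,0;0.04,-0.18,0,0,0,0,0;0.04,-0.24,0,0,0,0,0;0.04,-0.3,0,0,0,0,0")

```text
t: 7.88
position: [0.4914, 0.0218, 0.1013]
tcp_rot: [0.614, 0.789, -0.0, 0.0]
ft_force: [-0.2, -0.9, -0.6]
gripper_width: 0.04
grasp_force: 0.1
```

Call:
shift_gripper(segments="0.04,-0.06,0,0,0,0,0;0.04,-0.12,0,0,0,0,0;0.04,-0.18,0,0,0,0,0;0.04,-0.22,0,0,0,0,0;0.04,-0.26,0,0,0,0,0")

```text
t: 8.5
position: [0.4945, 0.0093, 0.1012]
tcp_rot: [0.614, 0.789, -0.0, -0.0]
ft_force: [0.4, -0.7, -0.4]
gripper_width: 0.04
grasp_force: 0.0
```

```bash
python3 goto.py -.135 .481 .103
python3 - <<'E'
from workcell import arm
import cv2,numpy as np
a=arm.grab_frame("wrist")["color"];b=arm.grab_frame("top")["color"]
b=cv2.resize(b[165:285,170:330],(560,420),interpolation=2)
cv2.imwrite("pics/w6.png",cv2.resize(np.vstack([a,b]),(400,600))[:,:,::-1])
E
```

```text
t 8.5 now s,v,z [-0.1165  0.4807  0.1012] shift [-0.0185  0.0004 -0.0018] turn [-0.     0.    -0.008] F [ 0.4  -0.68 -0.38] w 0.04 0.019
```

View pics/w6.png

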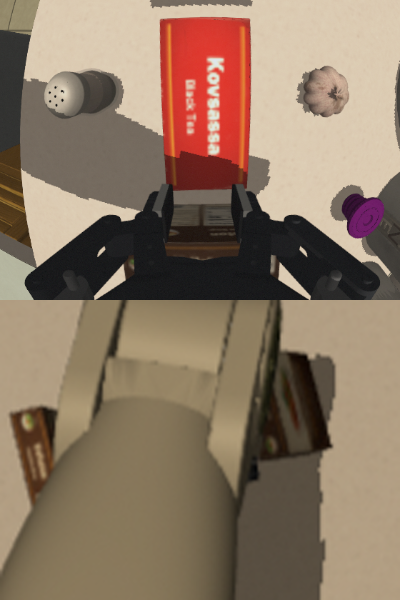

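The right carton is tilting up: its inner face shows behind the fingers at rows 205–245 of the wrist half, and the tea has not moved. I'll keep pushing to s≈-0.137, then retreat.

Call:
shift_gripper(segments="0.04,-0.04,0,0,0,0,0;0.04,-0.08,0,0,0,0,0;0.04,-0.12,0,0,0,0,0;0.04,-0.16,0,0,0,0,0;0.04,-0.2,0,0,0,0,0")

```text
t: 9.22
position: [0.497, -0.0004, 0.1013]
tcp_rot: [0.614, 0.789, -0.0, 0.0]
ft_force: [0.1, 0.2, -0.0]
gripper_width: 0.04
grasp_force: 0.0
```

Call:
shift_gripper(segments="0.04,-0.04,0,0,0,0,0;0.04,-0.08,0,0,0,0,0;0.04,-0.12,0,0,0,0,0;0.04,-0.16,0,0,0,0,0;0.04,-0.2,0,0,0,0,0")

```text
t: 9.85
position: [0.4995, -0.0101, 0.1013]
tcp_rot: [0.614, 0.789, -0.0, 0.0]
ft_force: [0.3, -0.7, -0.0]
gripper_width: 0.04
grasp_force: 0.0
```

Call:
shift_gripper(segments="0.04,0,0,0,0,0,0;0.04,0,0,0,0,0,0;0.04,0,0,0,0,0,0")

```text
t: 10.22
position: [0.4994, -0.0099, 0.1013]
tcp_rot: [0.614, 0.789, -0.0, 0.0]
ft_force: [0.7, -0.2, -0.2]
gripper_width: 0.04
grasp_force: 0.0
```

Call:
shift_gripper(segments="0.04,0.2,0,0,0,0,0;0.04,0.4,0,0,0,0,0;0.04,0.7,0,0,0,0,0;0.04,1,0,0,0,0,0;0.04,1.2,0,0,0,0,0")

```text
t: 10.85
position: [0.4842, 0.0495, 0.1013]
tcp_rot: [0.613, 0.79, -0.0, -0.0]
ft_force: [-0.7, -0.2, 0.2]
gripper_width: 0.0396
grasp_force: 0.0
```

Call:
shift_gripper(segments="0.04,0.1,0,-0.6,0,0,0;0.04,0.1,0,-1.2,0,0,0;0.04,0.1,0,-2,0,0,0;0.04,0.1,0,-2.8,0,0,0;0.04,0.1,0,-3.6,0,0,0")

```text
t: 11.48
position: [0.4832, 0.0536, 0.2826]
tcp_rot: [0.614, 0.79, 0.0, 0.0]
ft_force: [0.9, -0.0, 0.3]
gripper_width: 0.0399
grasp_force: 0.0
```

```bash
python3 goto.py -.3 .38 .283
```

```text
t 11.47 now s,v,z [-0.0708  0.481   0.2826] shift [-0.2299 -0.0993 -0.0003] turn [ 0.     0.    -0.007] F [ 0.89 -0.03  0.32] w 0.04 0.019
```

Call:
shift_gripper(segments="0.04,-1.2,-0.4,0,0,0,0;0.04,-2.4,-0.8,0,0,0,0;0.04,-3.6,-1.2,0,0,0,0;0.04,-4.8,-1.6,0,0,0,0;0.04,-5.6,-1.8,0,0,0,0")

```text
t: 12.1
position: [0.4648, -0.2426, 0.2813]
tcp_rot: [0.614, 0.789, -0.0, 0.0]
ft_force: [0.1, 0.1, 0.3]
gripper_width: 0.0399
grasp_force: 0.0
```

```bash
python3 - <<'E'
from workcell import arm
import cv2,numpy as np
a=arm.grab_frame("top")["color"];b=arm.grab_frame("scene")["color"]
a=cv2.resize(a[165:285,170:330],(560,420),interpolation=2)
b=cv2.resize(b[190:296,190:331],(560,420),interpolation=2)
cv2.imwrite("pics/w7.png",cv2.resize(np.vstack([a,b]),(400,600))[:,:,::-1])
E
```

```text
(no output)
```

View pics/w7.png

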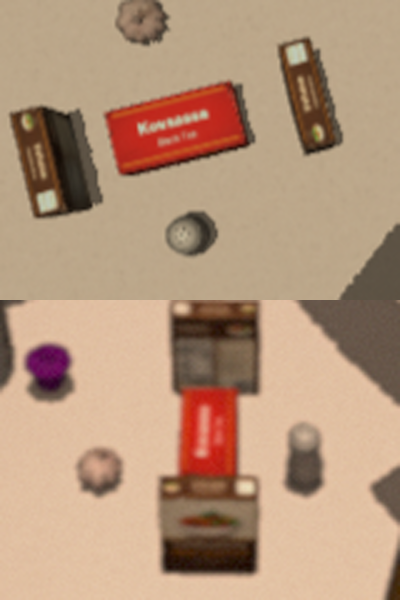

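Both cartons stand upright, with clear gaps to the tea carton (top half: left at (45,160), tea at (178,128), right at (310,96)). The right one's centre works out at s≈-0.188, against an expected -0.184, and the tea, salt and garlic have not moved. I'm handing the job in.

```bash
python3 -c "
from workcell import arm
print(arm.job_done())"
```

```text
the job is handed in; nothing more can be done
None
```

I pushed both tall cartons back upright, and the last pictures show them standing clear of the tea carton, with the tea carton, salt and garlic unmoved; the mug was never touched. I handed the job in at about 12 s, but no verdict was returned.

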